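# Slide a frame blank into a tilted jig and clamp it

### The job

Lay the amber acetate blank flat on the upper part of the tilted white plate, clear of both blue fences, and let go so that it slides down into the corner by its own weight; do not push it home with the gripper. Then slide the red-handled clamp down against its end, pressing it with about 10 N for half a second (never over 15 N, which would mark it), and let go, leaving the blank flush to both fences and the clamp resting against it. Be gentle (set the blank down, do not drop it), and leave the amber frame, the driver and the copper stand where they are.

Things in the scene. Friction and masses are not known exactly. Their poses are not given: they have to be found in the camera images.
- blank: amber acetate blank lying flat and loose on the counter, left or right of the jig: a slab 120 x 50 x 10 mm (x, y, z), about 80 g. Origin: centre of its underside; x runs along its length, z up out of its top.
- plate: white jig plate, fixed, 12 mm thick, tilted 28 degrees, lowest corner towards the robot. Origin: the locating corner, on the surface where the inner faces of the two blue fences meet, about 40 mm over the counter. z: out of the surface; x and y run from the corner along the fences, climbing equally, to x = 257, y = 122 mm. Fences (at x < 0 and y < 0) are 18 mm thick, 14 mm high.
- home (a point): where the centre of the blank's underside lies when it is home: on the plate's surface, at plate (60, 25, 0) mm. Axes as the plate's; the blank's length runs along x, either end first. Plate and fences are slippery: let go flat anywhere on the plate, the blank slides down and along the fences by itself.
- clamp: clamp sliding along plate x only, about 3 N drag; stays where left. Axes as the plate's. A brass carriage (36 x 30 mm, 12 mm high) bears the red post and, in front, a rubber jaw (36 mm wide, 15 high) on a stiff set screw wound out 0 to 8 mm, not measured: the jaw face lies 0 to 8 mm to -x of the origin, which is on the plate at y = 25, at first x = 173 to 185 mm. Jaw face at x = 120 touches a blank at home.
- clamp_post (a point): point inside the clamp's red handle post at which to pinch it, 40 mm over the plate, 26 mm to +x of the clamp's origin; the post is 22 mm (plate x) by 16 mm (plate y) and its top is 16 mm above this point. Axes as the plate's.
- frame: amber spectacle frame lying folded on the counter, about 135 x 45 x 15 mm, loose; to be left alone. Origin: its middle, on the counter; x along its length.
- driver: chrome screwdriver lying on the counter, 150 mm long, loose; to be left alone. Origin under its middle, x along it.
- stand: copper soldering stand, loose: a 76 mm round foot with a stem and cone, 125 mm high; to be left alone. Origin: centre of its underside.

How it is judged:
By the outcome, as a careful person would: the job done as asked, in the order asked, and still so for the second after the job is handed in, with the robot touching nothing.
It also fails if it takes over 64 s, if anything falls off the work surface, if the arm or the gripper's body presses on something with over 40 N, if the wrist force passes 120 N, or if a joint passes its speed limit or range.

### The arm

A 6-joint arm with a two-finger parallel gripper is mounted at the origin on the work surface. World frame = base frame: x ahead of the robot, y to its left, z up, the work surface at z = 0. Lengths are in mm, angles in degrees, forces in N, time in s.
With the tool pointing down it reaches from about 350 to 850 mm from the base axis. Payload 8.1 kg.
Tool frame: the origin (TCP) lies at the centre of the arm's flange, where the gripper is bolted on; the fingertips stand 173 mm ahead of it and the grasp point (between the pads) lies 155 mm ahead of it; z points along the fingers, y is the line along which they close (so a half turn about z gives the same grasp; the last joint's range is limited). The gripper opens to 85 mm and grips with 20 to 120 N. Pads are 22 mm wide; open, the fingers measure 114 mm over their backs; the gripper's body (76 mm by 85 mm) begins 54 mm behind the grasp point. The pads swing forward as they close: fully open they stand 13 mm farther back than shut.
Start: joints at [-70.439, 7.471, 85.268, -0, 87.261, -4.893], TCP at [248.396, -546.174, 404.692] pointing down, gripper open.
Joint ranges: [-169.43, 169.43], [-51.17, 129.36], [1.28, 143.12], [-76.62, 256.62], [0, 156.53], [-152.29, 152.29]. Speed limits (degrees/s): [136.94, 136.94, 159.86, 180, 180, 180].

### API

Orientations are given as [roll, pitch, yaw] about the fixed x, y, z axes, in that order (R = Rz(yaw) Ry(pitch) Rx(roll)).
In Python, from bench import * gives the robot as it stands.
- The arm moves only by the shell command python3 -m jog 'ROWS' [FORCE]. ROWS is text: rows parted by semicolons, each of 7 numbers parted by spaces: the shift along the tool's x, y, z scaled (see below), then the turn, a rotation vector about the tool's x, y, z scaled (see below), then the closure, from -1 (fully open) to 1 (shut). In form: tx ty tz wx wy wz hand; .... A call has 1 to 5 rows; each row shifts and turns the commanded pose from where the row before left it, along the tool's axes as they then stand; what a row does not reach is not made up. The controller multiplies each number of a shift by 0.1 m and each number of a turn by 60 degrees. A row lasts 1/8 s, in which the tool goes at most 62.5 mm and 10.7 degrees, less where a joint would pass 70% of its speed; a pose out of reach is approached as far as the arm can. A call with a number of a shift or a turn outside -1 to 1 is refused whole. A call with a gripper value outside its range is refused whole. The fingers move at their own pace and stop on an object; FORCE is the grip in N (left out, the last holds). Time passes only in rows, so rows that do not move let the fingers close. It gives the time, the measured TCP pose, the force, the opening and the grip force at its end, in the units of the state.
- sense(): the state, without advancing time (a new reading comes with each control period).
- snapshot(name): name is "scene" or "top" or "wrist"; returns a dict with "img" (384x512x3 uint8, red, green, blue), "fx", "fy", "cx", "cy" (pixels), "extrinsics" (4x4, takes a point from camera to world coordinates). Camera axes: x right, y down, z forward; pixel columns grow to the right and rows downward; lengths in mm; the calibration is good to about 2 mm. The wrist camera is an equidistant fisheye: a pixel r from the principal point sees the ray r / f radians off the axis. A picture is of the moment at which its call begins. There is no depth.
- hand_in(): hands the job in; it is judged then, once.
The state is a dict: "time": time; "joint_pos": joint angles; "qd": joint speeds; "joint_efforts": joint torques, N m; "tool_pos": TCP position; "tcp_rot": TCP orientation; "ft_force": force on the tool from outside, world axes, zero at the start; "wrist_torque": the same for the moment, N m; "finger_gap": finger opening in mm; "grip_force": force on a finger pad.
Only numpy, scipy, OpenCV 4.12 (cv2) and the standard library are available. Lean on these libraries where they do the work, as an engineer would, in place of code of your own. Each camera call takes 0.05 s, during which the arm holds its last target. There are 200 camera calls.

## Working session

There is one attempt and no reset: what is moved stays moved. The work goes in short steps, Python scripts to look and compute and a shell command to move; the robot and the scene stay as the last step left them, time stands still between calls to the robot, and variables do not carry over. Pictures are saved under pics/ and viewed, at most 10 in all, crops included, and the job is handed in when it is done.

```bash
mkdir -p pics; ls; python3 - <<'E'
from bench import *
import cv2,numpy as np
for n in("scene","top"):
    s=snapshot(n); np.set_printoptions(precision=4,suppress=True)
    print(n,s["fx"],s["fy"],s["cx"],s["cy"]);print(s["extrinsics"])
    cv2.imwrite(f"pics/{n}0.png",s["img"][:,:,::-1]); np.savez(f"{n}0.npz",**{k:s[k] for k in s})
a=cv2.imread("pics/top0.png");cv2.imwrite("pics/top0b.png",cv2.resize(a,(800,600),interpolation=cv2.INTER_CUBIC))
a=cv2.imread("pics/scene0.png");cv2.imwrite("pics/scene0b.png",cv2.resize(a,(800,600),interpolation=cv2.INTER_CUBIC))
print(sense())
E
```

```text
pics
scene 415.65135530769925 415.65135530769925 258.5036045401601 193.67343153480593
[[   0.3201    0.7607   -0.5646 1253.8163]
 [   0.9473   -0.2646    0.1807 -202.4309]
 [  -0.0119   -0.5927   -0.8053 1072.9681]
 [   0.        0.        0.        1.    ]]
top 460.59123192496 460.59123192496 255.04905707834328 190.8968312163549
[[  -0.0035   -0.9966    0.0828  471.0062]
 [  -0.9998    0.0019   -0.0186   13.9054]
 [   0.0184   -0.0829   -0.9964 1409.9489]
 [   0.        0.        0.        1.    ]]
{'time': 0.1, 'joint_pos': array([-70.4394,   7.5134,  85.3246,   0.0009,  87.2625,  -4.8913]), 'qd': array([-0.0888, -0.1393, -0.0824,  0.0162,  0.041 ,  0.0231]), 'joint_efforts': array([  0.0008, -57.0952, -50.1943,  -0.0002,   0.0082,  -0.0002]), 'tool_pos': array([ 248.3256, -545.9671,  403.7075]), 'tcp_rot': array([-179.9   ,   -0.0094,   24.4518]), 'ft_force': array([ 0.7982,  0.5967, -0.2048]), 'wrist_torque': array([-0.0263, -0.047 ,  0.0058]), 'grip_force': 0.0, 'finger_gap': 85.51216921572444}
```

View pics/top0b.png

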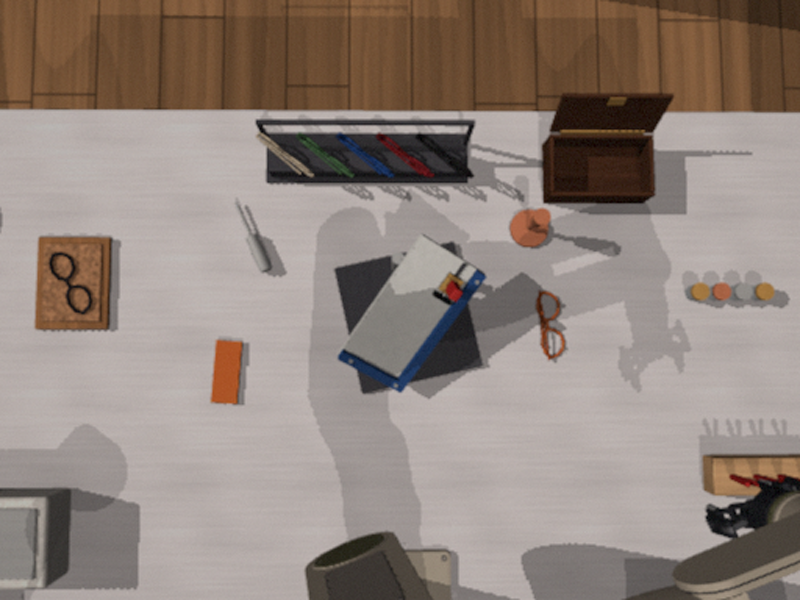

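View pics/scene0b.png

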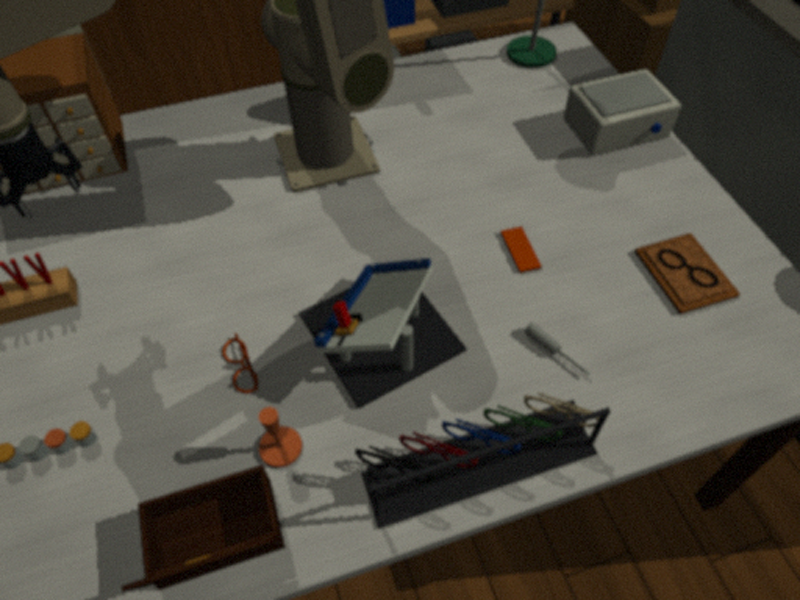

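The top view shows the blank at about (227,371), the plate corner at about (402,388) and the clamp at about (453,290). All of these are in pixels of the 800-wide picture. The frame is on the right at (550,325), and the driver is at (253,237). Next I'll take enlarged crops.

```bash
python3 - <<'E'
import cv2,numpy as np
def crop(n,x,y,w,h,k): return cv2.resize(cv2.imread(f"pics/{n}0.png")[y:y+h,x:x+w],None,fx=k,fy=k,interpolation=cv2.INTER_CUBIC)
def comp(a,b,f):
    H=max(a.shape[0],b.shape[0]);o=np.zeros((H,a.shape[1]+b.shape[1],3),np.uint8)
    o[:a.shape[0],:a.shape[1]]=a;o[:b.shape[0],a.shape[1]:]=b;cv2.imwrite(f,o);print(o.shape)
comp(crop("top",210,145,110,110,5),crop("top",125,210,45,55,5),"pics/cT.png")
comp(crop("scene",185,155,110,110,5),crop("scene",310,135,45,50,5),"pics/cS.png")
E
```

```text
(550, 775, 3)
(550, 775, 3)
```

View pics/cT.png

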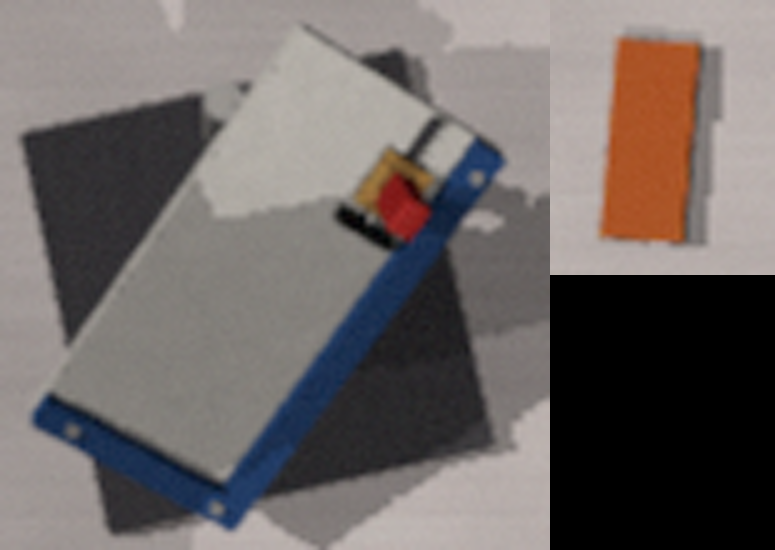

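View pics/cS.png

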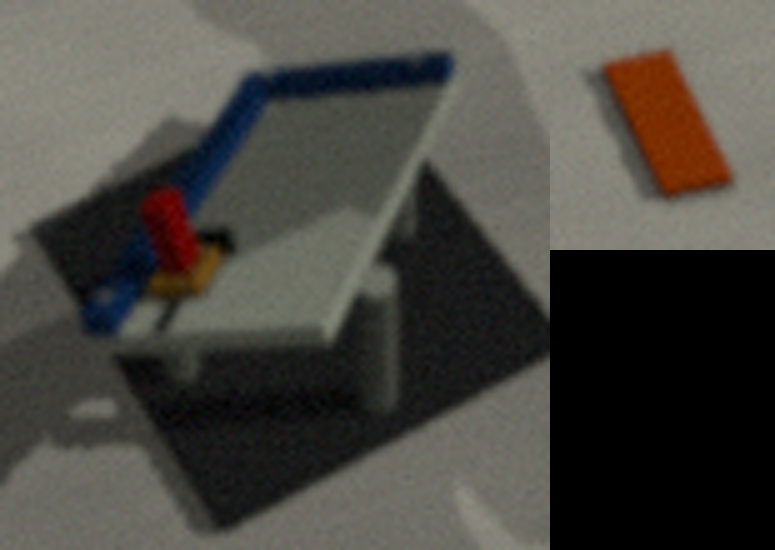

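The top crop (x5, offset 210,145) shows the plate's far corner at (302,25) and the outer fence corner at (235,528). The fence ends are at (505,158) and (33,421), and the blank's top face corners are at (620,38), (700,43), (685,243) and (602,238). The scene crop shows the same points: far corner (330,325), fence corner (250,73), and the blank at (603,65) to (733,182).

```bash
cat > h.py <<'E'
import numpy as np, sys
from scipy.optimize import least_squares
from scipy.spatial.transform import Rotation as Ro
np.set_printoptions(precision=2,suppress=True)
def proj(s,P):
    E=s["extrinsics"];p=(np.atleast_2d(P)-E[:3,3])@E[:3,:3]
    return np.c_[s["fx"]*p[:,0]/p[:,2]+s["cx"],s["fy"]*p[:,1]/p[:,2]+s["cy"]]
def plateR(phi):
    c,t=np.radians(phi),np.radians(28);u=np.array([np.cos(c)*np.cos(t),np.sin(c)*np.cos(t),np.sin(t)]);v=np.array([-np.sin(c),np.cos(c),0])
    return np.c_[(u-v)/2**.5,(u+v)/2**.5,np.cross(u,v)]
def delta(s,p,R):
    """remaining shift (tool axes, units of 0.1 m) and turn (units of 60 deg) to world pose p,R"""
    T=Ro.from_euler("xyz",s["tcp_rot"],degrees=True).as_matrix()
    w=Ro.from_matrix(T.T@R).as_rotvec(degrees=True)/60
    return (T.T@(np.array(p)-s["tool_pos"]))/100, w
def downR(yaw): return Ro.from_euler("xyz",[180,0,yaw],degrees=True).as_matrix()
E
cat > fit.py <<'E'
from h import *
T=np.load("top0.npz");S=np.load("scene0.npz")
o=lambda a,off:(np.array(a)+.5)/5-.5+off
P=np.array([[257,122,0],[-18,-18,14],[257,-18,14],[-18,122,14]])
pt=o([[302,25],[235,528],[505,158],[33,421]],[210,145]);ps=o([[330,326],[250,73]],[185,155])
f=lambda q:np.r_[(proj(T,P@plateR(q[3]).T+q[:3])-pt).ravel(),(proj(S,P[:2]@plateR(q[3]).T+q[:3])-ps).ravel()]
r=least_squares(f,[400,0,40,-10]);print("plate",r.x,r.fun)
B=np.array([[60,25,10],[60,-25,10],[-60,-25,10],[-60,25,10]])
bt=o(np.array([[620,38],[700,43],[685,243],[602,238]])-[550,0],[125,210]);bs=o(np.array([[668,195],[733,182],[672,52],[603,65]])-[550,0],[310,135])
bs=bs[[1,0,3,2]]
g=lambda q:np.r_[(proj(T,B@Ro.from_euler("z",q[2],degrees=True).as_matrix().T+[q[0],q[1],0])-bt).ravel(),(proj(S,B@Ro.from_euler("z",q[2],degrees=True).as_matrix().T+[q[0],q[1],0])-bs).ravel()]
r=least_squares(g,[400,300,0]);print("blank",r.x,r.fun)
E
python3 fit.py
```

```text
plate [437.09  -7.58  37.69  12.82] [-0.93 -0.36 -0.55  0.09 -0.14 -0.29 -0.37  0.16 -1.27  0.27 -0.74 -0.06]
blank [449.27 320.73  -3.93] [-0.5  -0.83  0.06 -0.75 -0.27 -0.81 -0.35 -0.88  0.09 -1.27 -1.16 -0.77
 -0.54 -0.76 -0.71 -0.98]
```

```bash
R="0"; python3 -m jog '0 0 0 0 0 -0.168 -1;0 0 0 0 0 -0.168 -1;0 0 0 0 0 -0.168 -1;0 0 0 0 0 -0.168 -1;0 0 0 0 0 -0.168 -1' 40; python3 -m jog '0 0 0 0 0 -0.168 -1;0 0 0 0 0 -0.168 -1;0 0 0 0 0 -0.168 -1;0 0 0 0 0 -0.168 -1;0 0 0 0 0 -0.168 -1'; python3 -m jog '0 0 0 0 0 -0.168 -1;0 0 0 0 0 -0.168 -1;0 0 0 0 0 -0.168 -1;0 0 0 0 0 -0.168 -1;0 0 0 0 0 -0.168 -1'
python3 - <<'E'
from bench import *
from h import *
s=sense();print(s["joint_pos"],delta(s,[449,321,300],downR(176)))
E
```

```text
time: 0.72
tool_pos: [248.3, -546.0, 404.1]
tcp_rot: [-180.0, -0.1, 75.2]
ft_force: [-0.6, -0.0, -0.4]
finger_gap: 85.0
grip_force: 0.0
time: 1.35
tool_pos: [248.4, -546.0, 404.0]
tcp_rot: [180.0, -0.1, 125.6]
ft_force: [0.4, -0.5, -0.2]
finger_gap: 85.0
grip_force: 0.0
time: 1.98
tool_pos: [265.7, -539.1, 403.8]
tcp_rot: [-179.6, -0.9, 174.0]
ft_force: [0.2, 0.3, 0.8]
finger_gap: 85.6
grip_force: 0.0
[ -68.31    7.72   85.1    -1.05   87.22 -152.31] (array([-0.95,  8.75,  0.95]), array([-0.01, -0.02, -0.03]))
```

```bash
python3 -m jog '-0.06 0.5 0 0 0 0 -1;-0.06 0.58 0 0 0 0 -1;-0.06 0.58 0 0 0 0 -1;-0.06 0.58 0 0 0 0 -1;-0.06 0.58 0 0 0 0 -1'; python3 -m jog '-0.06 0.58 0 0 0 0 -1;-0.06 0.58 0 0 0 0 -1;-0.06 0.58 0 0 0 0 -1;-0.06 0.58 0 0 0 0 -1;-0.06 0.58 0 0 0 0 -1' | head -3;  python3 -m jog '-0.06 0.58 0.1 0 0 0 -1;-0.06 0.58 0.2 0 0 0 -1;-0.06 0.58 0.2 0 0 0 -1;-0.06 0.58 0.2 0 0 0 -1;-0.06 0.58 0.2 0 0 0 -1' |head -3; python3 -m jog '0 0 0 0 0 0 -1'
python3 - <<'E'
from bench import *
from h import *
import cv2
s=sense();print(s["joint_pos"],delta(s,[449,321,300],downR(176)))
w=snapshot("wrist");np.savez("w1.npz",**w);print(w["fx"],w["cx"],w["cy"]);print(w["extrinsics"])
cv2.imwrite("pics/w1.png",cv2.resize(w["img"][:,:,::-1],(800,600),interpolation=cv2.INTER_CUBIC))
E
```

```text
time: 2.6
tool_pos: [325.6, -259.6, 401.1]
tcp_rot: [-179.5, -0.9, 174.0]
ft_force: [0.8, -0.3, -0.3]
finger_gap: 85.1
grip_force: 0.0
time: 3.22
tool_pos: [385.4, 25.7, 398.5]
tcp_rot: [-179.5, -0.8, 174.0]
time: 3.85
tool_pos: [443.9, 310.5, 304.7]
tcp_rot: [-179.5, -0.9, 174.1]
time: 3.98
tool_pos: [442.8, 311.1, 301.3]
tcp_rot: [-179.3, -1.2, 174.3]
ft_force: [-0.5, -1.0, -0.7]
finger_gap: 85.5
grip_force: 0.0
[ 29.61   3.33 100.7    0.16  77.38 -54.69] (array([-0.05,  0.1 ,  0.01]), array([-0.01, -0.02, -0.03]))
297.3186396354542 255.80385352094427 185.20036444454055
[[  0.1    0.95   0.29 362.46]
 [  0.99  -0.09  -0.04 318.9 ]
 [ -0.01   0.29  -0.96 271.1 ]
 [  0.     0.     0.     1.  ]]
```

View pics/w1.png

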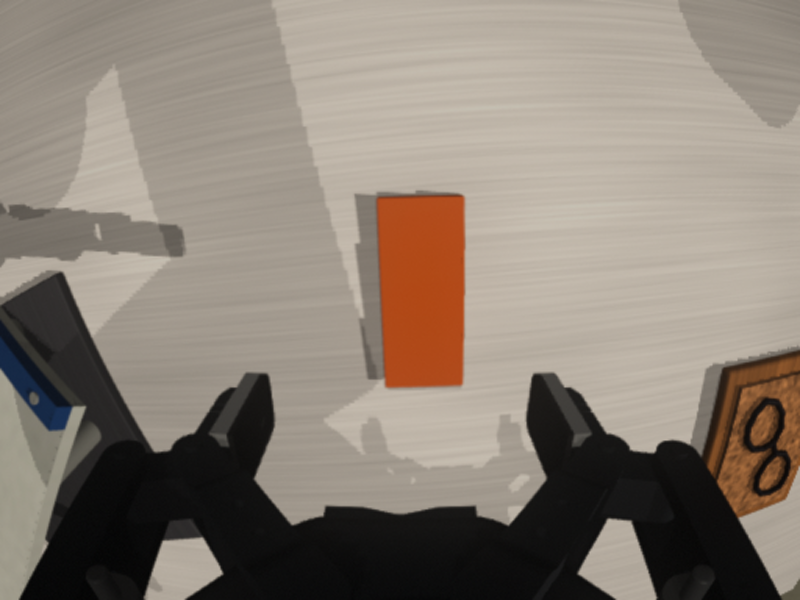

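The wrist view shows the blank's top face corners at about (377,197), (464,196), (463,386) and (385,387). There is nothing beside it where the fingers will go.

```bash
cat >> h.py <<'E'
def fish(w,px,z):
    """fisheye pixels -> world points at height z"""
    E=w["extrinsics"];d=np.atleast_2d(px)-[w["cx"],w["cy"]];r=np.linalg.norm(d,axis=1,keepdims=True);a=r/w["fx"]
    D=np.c_[d/r*np.sin(a),np.cos(a)]@E[:3,:3].T
    return E[:3,3]+D*((z-E[2,3])/D[:,2:])
E
python3 - <<'E'
from bench import *
from h import *
w=np.load("w1.npz");P=fish(w,(np.array([[377,197],[464,196],[463,386],[385,387]])+.5)*.64-.5,10)
print(P,np.linalg.norm(P-np.roll(P,1,0),axis=1),P.mean(0))
m=(P[0]+P[1]-P[2]-P[3])/2;yaw=np.degrees(np.arctan2(m[1],m[0]));print(yaw)
s=sense();print(delta(s,[*P.mean(0)[:2],192],downR(180+yaw)))
E
```

```text
[[385.59 300.8   10.  ]
 [389.59 349.61  10.  ]
 [508.93 341.89  10.  ]
 [504.56 292.21  10.  ]] [119.27  48.98 119.59  49.87] [447.17 321.13  10.  ]
176.08581816543267
(array([-0.05,  0.13,  1.11]), array([-0.03,  0.02,  2.97]))
```

```bash
python3 - <<'E'
from bench import *
from h import *
s=sense();print(delta(s,[447.2,321.1,192],downR(176.1)),s["tcp_rot"])
E
python3 -m jog '-0.03 0.06 0.2 -0.01 -0.02 -0.03 -0.4;-0.02 0.05 0.3 0 0 0 -0.4;0 0 0.3 0 0 0 -0.4;0 0 0.28 0 0 0 -0.4;0 0 0 0 0 0 -0.4'
python3 - <<'E'
from bench import *
from h import *
s=sense();print(delta(s,[447.2,321.1,192],downR(176.1)),s["tcp_rot"])
E
```

```text
(array([-0.05,  0.13,  1.11]), array([-0.01, -0.02, -0.03])) [-179.34   -1.12  174.2 ]
time: 4.65
tool_pos: [449.3, 317.3, 196.3]
tcp_rot: [-180.0, 0.1, 175.8]
ft_force: [-0.7, -0.0, 0.2]
finger_gap: 59.5
grip_force: 0.0
(array([0.02, 0.04, 0.04]), array([-0.  ,  0.  , -0.01])) [-179.99    0.13  175.77]
```

```bash
python3 -m jog '0.02 0.04 0.08 0 0 0 -0.4;0 0 0.08 0 0 0 -0.4;0 0 0 0 0 0 -0.4'; for i in 1 ; do python3 -m jog '0 0 0.05 0 0 0 -0.4;0 0 0 0 0 0 -0.4'|sed -n '2p;4p'; python3 -m jog '0 0 0.02 0 0 0 -0.4;0 0 0 0 0 0 -0.4'|sed -n '2p;4p';python3 -m jog '0 0 0.02 0 0 0 -0.4;0 0 0 0 0 0 -0.4'|sed -n '2p;4p'; done
```

```text
time: 5.03
tool_pos: [448.4, 323.2, 181.6]
tcp_rot: [179.9, 0.3, 175.9]
ft_force: [-0.3, -0.4, 0.4]
finger_gap: 59.6
grip_force: 0.0
tool_pos: [448.4, 323.2, 176.3]
ft_force: [-0.6, 0.3, 0.1]
tool_pos: [448.5, 323.2, 174.5]
ft_force: [-0.1, 0.2, -0.0]
tool_pos: [448.5, 323.2, 172.4]
ft_force: [0.1, 0.3, 0.1]
```

```bash
python3 -m jog '0.01 -0.02 0.015 0 0 0 -0.4;0 0 0 0 0 0 -0.4'|sed -n '2p;4p'; python3 -m jog '0 0 0.015 0 0 0 -0.4;0 0 0 0 0 0 -0.4'|sed -n '2p;4p';python3 -m jog '0 0 0.01 0 0 0 -0.4;0 0 0 0 0 0 -0.4'|sed -n '2p;4p';python3 -m jog '0 0 0.01 0 0 0 -0.4;0 0 0 0 0 0 -0.4'|sed -n '2p;4p'
```

```text
tool_pos: [447.2, 321.1, 170.9]
ft_force: [-1.5, 0.2, -0.3]
tool_pos: [447.4, 321.3, 169.5]
ft_force: [-0.5, 0.3, -0.2]
tool_pos: [447.5, 321.4, 168.6]
ft_force: [-0.7, 0.2, 0.3]
tool_pos: [447.6, 321.4, 168.4]
ft_force: [-3.2, -2.6, 9.5]
```

```bash
python3 -m jog '0 0 -0.045 0 0 0 -0.4;0 0 0 0 0 0 0;0 0 0 0 0 0 0.2;0 0 0 0 0 0 0.2;0 0 0 0 0 0 0.2' 40; python3 -m jog '0 0 0 0 0 0 0.2'; python3 -m jog '0 0 -0.3 0 0 0 0.2;0 0 -0.3 0 0 0 0.2;0 0 0 0 0 0 0.2'
```

```text
time: 7.4
tool_pos: [447.8, 321.5, 173.1]
tcp_rot: [179.8, 0.4, 175.8]
ft_force: [-2.2, -1.0, 8.0]
finger_gap: 48.6
grip_force: 41.2
time: 7.52
tool_pos: [447.8, 321.5, 173.1]
tcp_rot: [179.8, 0.4, 175.8]
ft_force: [-3.1, -1.5, 7.2]
finger_gap: 48.6
grip_force: 41.2
time: 7.9
tool_pos: [448.3, 321.9, 234.9]
tcp_rot: [179.7, 0.6, 175.8]
ft_force: [0.1, -0.1, -1.7]
finger_gap: 48.5
grip_force: 42.4
```

```bash
cat > tgt.py <<'E'
from bench import *
from h import *
q=np.load("plate.npy") if __import__("os").path.exists("plate.npy") else np.array([437.09,-7.58,37.69,12.82])
Rp=plateR(q[3]);Rt=Rp@np.diag([-1.,1,-1])
def to(x,y,h):
    """shift/turn left to put TCP h above plate point (x,y), square to the plate"""
    s=sense();p=q[:3]+Rp@[x,y,h];sh,w=delta(s,p,Rt)
    print("target",p,"shift",sh*1,"turn",w,"now in plate",Rp.T@(s["tool_pos"]-q[:3]),"F plate",Rp.T@s["ft_force"],"j",s["joint_pos"])
E
python3 -c "
from tgt import *
to(97,82,290)
print(Ro.from_matrix(Rt).as_euler('xyz',degrees=True))"
```

```text
target [415.66 -23.33 353.17] shift [ 0.06 -3.46 -1.2 ] turn [-0.24 -0.4   0.46] now in plate [-107.48  343.39  134.71] F plate [-0.47 -0.62 -1.52] j [ 30.38   8.33 102.8   -0.08  68.23 -55.43]
[159.39  19.39 144.26]
```

```bash
python3 -m jog '0 0 -0.5 0 0 0 0.2;0 0 -0.5 0 0 0 0.2;0 -0.4 -0.2 0 0 0 0.2;0 -0.5 0 0 0 0 0.2;0 -0.5 0 0 0 0 0.2'|head -3; python3 -m jog '0 -0.5 0 0 0 0 0.2;0 -0.5 0 0 0 0 0.2;0 -0.5 0 0 0 0 0.2;0 -0.5 0 0 0 0 0.2;0.06 0 0 -0.06 -0.1 0.115 0.2'|head -3;python3 -m jog '0 0 0 -0.06 -0.1 0.115 0.2;0 0 0 -0.06 -0.1 0.115 0.2;0 0 0 -0.06 -0.1 0.115 0.2;0 0 0 0 0 0 0.2'; python3 - <<'E'
from tgt import *
import cv2
to(97,82,290)
w=snapshot("wrist");np.savez("w2.npz",**w);print(w["extrinsics"])
cv2.imwrite("pics/w2.png",cv2.resize(w["img"][:,:,::-1],(800,600),interpolation=cv2.INTER_CUBIC))
E
```

```text
time: 8.52
tool_pos: [435.8, 180.1, 350.8]
tcp_rot: [179.9, 0.3, 175.9]
time: 9.15
tool_pos: [415.7, -20.1, 349.8]
tcp_rot: [175.9, 6.0, 168.4]
time: 9.65
tool_pos: [415.0, -17.7, 349.8]
tcp_rot: [159.4, 19.3, 144.1]
ft_force: [0.1, 0.7, 0.2]
finger_gap: 48.7
grip_force: 42.4
target [415.66 -23.33 353.17] shift [-0.05 -0.03 -0.03] turn [-0. -0. -0.] now in plate [ 92.3   85.23 286.78] F plate [-0.26  0.74  0.09] j [-15.49 -37.23 130.5   14.52  62.46 -77.12]
[[  0.45   0.58   0.67 367.83]
 [  0.83  -0.56  -0.07  29.64]
 [  0.33   0.59  -0.74 295.11]
 [  0.     0.     0.     1.  ]]
```

View pics/w2.png

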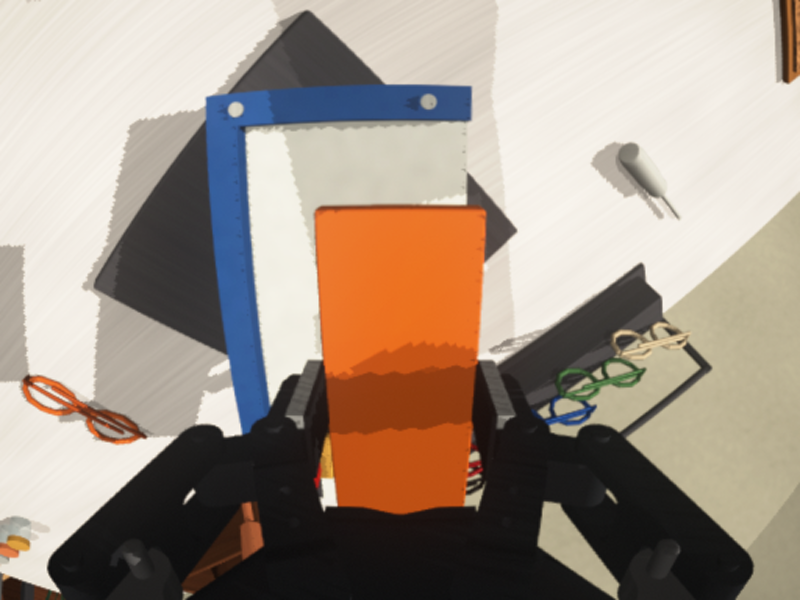

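The wrist view shows the plate ahead with the blank square over it. The outer fence corner is at (206,97), the inner top corner at (244,126), and the fence end at (470,86) and (471,119). I'll refine the plate pose from these points.

```bash
cat > fit2.py <<'E'
from h import *
T=np.load("top0.npz");S=np.load("scene0.npz");W=np.load("w2.npz")
o=lambda a,off:(np.array(a)+.5)/5-.5+off
def fproj(s,P):
    E=s["extrinsics"];p=(np.atleast_2d(P)-E[:3,3])@E[:3,:3];r=np.hypot(p[:,0],p[:,1]);a=np.arctan2(r,p[:,2])
    return p[:,:2]/r[:,None]*a[:,None]*s["fx"]+[s["cx"],s["cy"]]
P=np.array([[257,122,0],[-18,-18,14],[257,-18,14],[-18,122,14]])
PW=np.array([[-18,-18,14],[0,0,14],[-18,122,14],[0,122,14]])
pt=o([[302,25],[235,528],[505,158],[33,421]],[210,145]);ps=o([[330,326],[250,73]],[185,155])
pw=(np.array([[206,97],[244,126],[470,86],[471,119]])+.5)*.64-.5
def f(q,k):
    R=plateR(q[3]).T
    return np.r_[k*(proj(T,P@R+q[:3])-pt).ravel(),k*(proj(S,P[:2]@R+q[:3])-ps).ravel(),(fproj(W,PW@R+q[:3])-pw).ravel()]
for k in(0.001,.3,1):
    r=least_squares(f,[437,-8,40,12],args=(k,));print(k,r.x,r.fun[-8:])
    if k==.3: np.save("plate.npy",r.x)
E
python3 fit2.py; python3 -c "
from tgt import *
to(97,82,200)"
```

```text
0.001 [437.81  -7.02  34.59  13.12] [ 2.08  0.13 -2.21  0.19  0.43 -0.37 -0.19  0.1 ]
0.3 [437.71  -7.02  34.72  13.07] [ 2.01  0.05 -2.28  0.14  0.46 -0.32 -0.18  0.16]
1 [437.25  -7.09  35.4   12.88] [ 1.67 -0.2  -2.62 -0.    0.62 -0.12 -0.08  0.42]
target [457.51 -13.32 270.73] shift [-0.04 -0.03  0.9 ] turn [-0. -0. -0.] now in plate [ 93.29  85.75 290.01] F plate [-0.12 -1.31 -0.34] j [-15.47 -37.15 130.4   14.47  62.56 -77.2 ]
```

```bash
sed -i 's/\[0,0,14\]/[0,0,0]/;s/\[0,122,14\]\])/[0,122,0]])/' fit2.py; python3 fit2.py; python3 -c "
from tgt import *
to(97,82,200)"
```

```text
0.001 [435.3   -7.72  39.5   13.07] [-0.54 -0.27  0.9   0.5   1.38 -0.98 -1.77  0.77]
0.3 [435.37  -7.71  39.36  13.07] [-0.48 -0.25  0.95  0.51  1.34 -0.95 -1.81  0.78]
1 [435.8   -7.67  38.44  13.02] [-0.07 -0.17  1.24  0.54  1.07 -0.69 -2.07  0.94]
target [455.17 -14.01 275.37] shift [-0.04 -0.04  0.85] turn [-0. -0. -0.] now in plate [ 93.16  85.83 284.77] F plate [-0.12 -1.31 -0.34] j [-15.47 -37.15 130.4   14.47  62.56 -77.2 ]
```

```bash
python3 -m jog '-0.04 -0.04 0.3 0 0 0 0.2;0 0 0.3 0 0 0 0.2;0 0 0.2 0 0 0 0.2;0 0 0.1 0 0 0 0.2;0 0 0 0 0 0 0.2'|tail -3;  python3 -c "
from tgt import *
to(97,82,180)"; python3 -m jog '0 0 0.05 0 0 0 0.2;0 0 0 0 0 0 0.2'|tail -3;  python3 -c "
from tgt import *
to(97,82,180)"
```

```text
ft_force: [0.3, -0.4, -0.4]
finger_gap: 48.9
grip_force: 42.4
target [464.32 -11.88 257.71] shift [ 0.01 -0.    0.15] turn [-0. -0. -0.] now in plate [ 97.74  82.28 194.77] F plate [ 0.32 -0.33 -0.48] j [-13.08 -22.86 129.55  15.78  48.98 -78.68]
ft_force: [-0.3, -0.2, -1.6]
finger_gap: 48.6
grip_force: 42.4
target [464.32 -11.88 257.71] shift [ 0.01 -0.01  0.11] turn [-0.    0.   -0.01] now in plate [ 98.43  82.54 190.78] F plate [-0.63 -0.81 -1.3 ] j [-12.96 -22.17 129.45  15.9   48.18 -78.72]
```

```bash
python3 -m jog '0 0 0.05 0 0 0 0.2;0 0 0.03 0 0 0 0.2;0 0 0 0 0 0 0.2'|sed -n '2,4p'; for k in 1; do python3 -m jog '0 0 0.02 0 0 0 0.2;0 0 0 0 0 0 0.2'|sed -n '2p;4p'; python3 -m jog '0 0 0.015 0 0 0 0.2;0 0 0 0 0 0 0.2'|sed -n '2p;4p'; done;  python3 -c "
from tgt import *
to(97,82,174)"
```

```text
tool_pos: [464.2, -12.4, 260.1]
tcp_rot: [159.3, 19.4, 144.1]
ft_force: [0.4, -0.3, -0.7]
tool_pos: [465.2, -12.2, 258.6]
ft_force: [-0.3, 0.3, -1.2]
tool_pos: [465.9, -12.1, 257.3]
ft_force: [-0.5, 0.2, -0.0]
target [467.06 -11.24 252.41] shift [ 0.01 -0.    0.05] turn [-0.    0.   -0.01] now in plate [ 98.18  82.37 178.92] F plate [-0.49 -0.11  0.19] j [-12.59 -20.15 129.15  16.14  46.46 -78.89]
```

```bash
for k in 1; do python3 -m jog '0 0 0.015 0 0 0 0.2;0 0 0 0 0 0 0.2'|sed -n '2p;4p'; python3 -m jog '0 0 0.015 0 0 0 0.2;0 0 0 0 0 0 0.2'|sed -n '2p;4p'; python3 -m jog '0 0 0.01 0 0 0 0.2;0 0 0 0 0 0 0.2'|sed -n '2p;4p'; done;  python3 -c "
from tgt import *
to(97,82,174)"
```

```text
tool_pos: [466.6, -11.9, 255.9]
ft_force: [0.0, 0.3, -0.9]
tool_pos: [467.3, -11.8, 254.6]
ft_force: [0.0, 1.2, -0.4]
tool_pos: [467.7, -11.7, 253.7]
ft_force: [0.1, -0.8, -1.3]
target [467.06 -11.24 252.41] shift [ 0.01 -0.    0.01] turn [-0.    0.   -0.01] now in plate [ 98.17  82.36 174.91] F plate [ 0.09 -1.09 -1.05] j [-12.47 -19.46 129.03  16.23  45.87 -78.96]
```

```bash
S(){ sed -n '2p;4p'; };  python3 -m jog '0 0 0.01 0 0 0 0.2;0 0 0 0 0 0 0.2'|S; python3 -m jog '0 0 0.01 0 0 0 0.2;0 0 0 0 0 0 0.2'|S; python3 -m jog '0 0 0.008 0 0 0 0.2;0 0 0 0 0 0 0.2'|S
```

```text
tool_pos: [468.2, -11.6, 252.9]
ft_force: [0.0, -0.4, -0.9]
tool_pos: [469.0, -11.6, 253.0]
ft_force: [-5.1, 0.7, 5.9]
tool_pos: [469.7, -11.6, 253.3]
ft_force: [-13.5, -1.7, 16.0]
```

```bash
python3 -m jog '0 0 -0.015 0 0 0 0.2;0 0 0 0 0 0 0.2'; python3 -c "
from tgt import *
to(97,82,174)"
```

```text
time: 13.2
tool_pos: [468.3, -11.6, 252.7]
tcp_rot: [159.3, 19.4, 144.1]
ft_force: [-0.4, 0.1, 0.1]
finger_gap: 48.5
grip_force: 42.5
target [467.06 -11.24 252.41] shift [ 0.01 -0.   -0.  ] turn [-0.    0.   -0.01] now in plate [ 98.23  82.39 173.72] F plate [-0.28 -0.09  0.23] j [-12.43 -19.25 128.99  16.26  45.68 -78.98]
```

```bash
python3 -m jog '0 0 0.003 0 0 0 -0.2;0 0 0 0 0 0 -1;0 0 -0.1 0 0 0 -1;0 0 -0.2 0 0 0 -1;0 0 -0.3 0 0 0 -1'; python3 -m jog '0 0 -0.3 0 0 0 -1;0 0 -0.2 0 0 0 -1;0 0 0 0 0 0 -1'; python3 - <<'E'
from tgt import *
import cv2
to(200,25,200)
w=snapshot("wrist");np.savez("w3.npz",**w)
cv2.imwrite("pics/w3.png",cv2.resize(w["img"][:,:,::-1],(800,600),interpolation=cv2.INTER_CUBIC))
t=snapshot("top")["img"][145:255,210:320,::-1]
cv2.imwrite("pics/t3.png",cv2.resize(t,None,fx=5,fy=5,interpolation=cv2.INTER_CUBIC))
E
```

```text
time: 13.82
tool_pos: [440.2, -17.7, 305.6]
tcp_rot: [159.4, 19.3, 144.1]
ft_force: [0.3, 0.1, -0.7]
finger_gap: 85.2
grip_force: 0.0
time: 14.2
tool_pos: [418.2, -23.3, 351.9]
tcp_rot: [159.2, 19.6, 144.0]
ft_force: [0.2, 0.7, 0.0]
finger_gap: 85.2
grip_force: 0.0
target [ 508.74 -117.72  290.64] shift [-1.01 -0.58  0.86] turn [ 0.    0.01 -0.01] now in plate [ 99.08  83.13 285.48] F plate [-0.24  0.71 -0.14] j [-16.28 -36.67 130.01  14.94  62.23 -78.08]
```

View pics/w3.png

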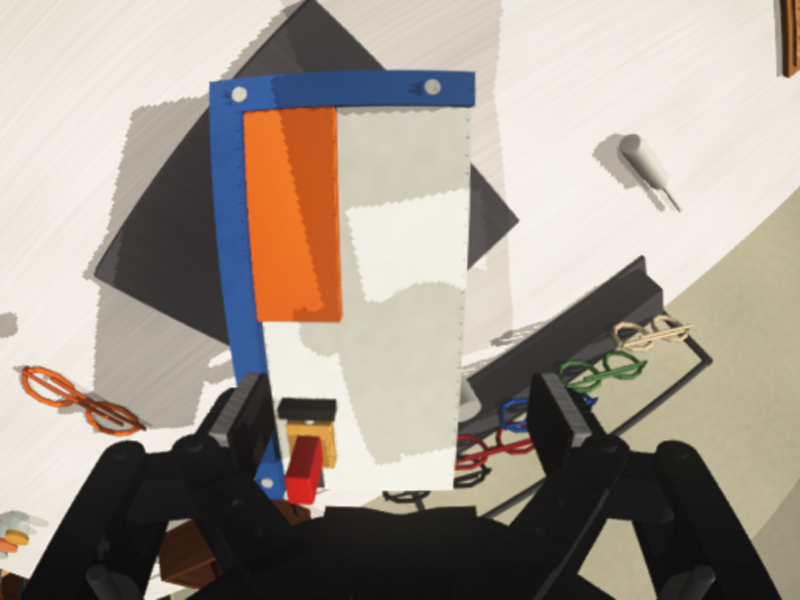

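The blank has slid home flush in the corner. Its corners are at (244,108), (337,108), (341,320) and (257,320). The clamp's jaw top front edge is at about (308,399), and the red post spans (287–322, 436–503). Now I'll place the clamp along plate x.

```bash
python3 - <<'E'
from tgt import *
w=np.load("w3.npz");E=w["extrinsics"]
c=Rp.T@(E[:3,3]-q[:3]);print("cam",c)
def pl(px,h):
    d=(np.array(px)+.5)*.64-.5-[w["cx"],w["cy"]];r=np.linalg.norm(d);a=r/w["fx"]
    D=Rp.T@E[:3,:3]@np.r_[d/r*np.sin(a),np.cos(a)];return c+D*(h-c[2])/D[2]
for n,p,h in[("blank00",(244,108),10),("blank01",(337,108),10),("blank11",(341,320),10),("blank10",(257,320),10),("jaw L",(280,400),15),("jaw R",(336,401),15),("carr front R",(335,422),12),("carr back R",(335,467),12),("post top front L",(297,436),56),("post top front R",(322,438),56),("post top back L",(287,503),56),("post top back R",(312,503),56),("plate end",(453,489),0)]: print(n,pl(p,h))
E
```

```text
cam [ 18.91  83.14 253.23]
blank00 [-1.96  0.84 10.  ]
blank01 [ 1.42 51.14 10.  ]
blank11 [118.12  49.28  10.  ]
blank10 [118.28  -0.7   10.  ]
jaw L [169.51   8.71  15.  ]
jaw R [169.19  43.79  15.  ]
carr front R [186.91  41.51  12.  ]
carr back R [224.51  38.56  12.  ]
post top front L [166.15  27.88  56.  ]
post top front R [166.91  41.35  56.  ]
post top back L [217.67  15.14  56.  ]
post top back R [216.38  30.51  56.  ]
plate end [256.68 120.5    0.  ]
```

View pics/t3.png

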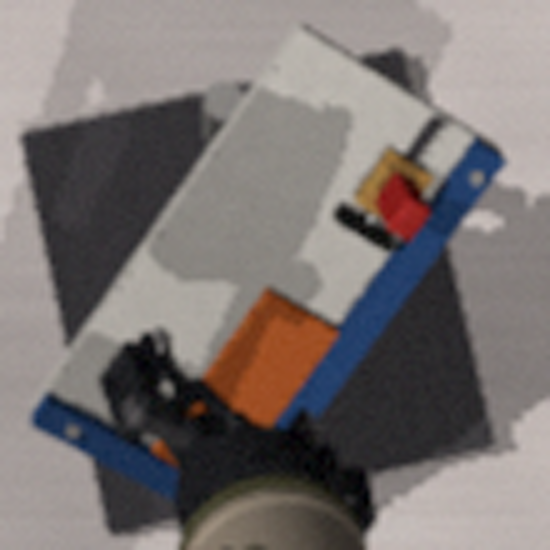

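The top view confirms the blank is in the corner and the clamp hasn't moved. Clamp origin x is about 180 and the post is at about (206,25). I'll move over the post.

```bash
python3 -m jog '-0.3 -0.15 0 0 0 0 -1;-0.3 -0.15 0 0 0 0 -1;-0.3 -0.15 0 0 0.01 -0.01 -1;-0.17 -0.13 0.2 0 0 0 -1;0 0 0 0 0 0 -1'; python3 -c "
from tgt import *
to(206,25,195)"
```

```text
time: 14.92
tool_pos: [482.7, -128.5, 344.6]
tcp_rot: [159.7, 18.7, 144.9]
ft_force: [-0.1, 0.4, -0.1]
finger_gap: 85.1
grip_force: 0.0
target [ 515.63 -120.47  288.22] shift [-0.03  0.03  0.66] turn [-0.   -0.01  0.  ] now in plate [203.81  22.33 260.66] F plate [-0.34  0.3  -0.09] j [-27.58 -17.88 117.67  20.49  60.67 -92.87]
```

```bash
python3 -m jog '-0.03 0.03 0.2 0 -0.01 0.003 -1;0 0 0.25 0 0 0 -1;0 0 0.2 0 0 0 -1;0 0 0 0 0 0 -1'; python3 -c "
from tgt import *
to(206,25,195)"
```

```text
time: 15.42
tool_pos: [515.3, -118.8, 290.1]
tcp_rot: [159.5, 19.3, 144.6]
ft_force: [-0.4, 0.1, -0.4]
finger_gap: 85.7
grip_force: 0.0
target [ 515.63 -120.47  288.22] shift [-0.01 -0.02  0.02] turn [-0. -0.  0.] now in plate [205.44  26.82 196.63] F plate [-0.45 -0.23 -0.14] j [-24.54  -9.83 117.03  21.22  52.11 -92.73]
```

```bash
python3 -m jog '0 -0.015 0.01 0 0 0 -0.5;0 0 0 0 0 0 0;0 0 0 0 0 0 0.4;0 0 0 0 0 0 0.8;0 0 0 0 0 0 1' 40; python3 -m jog '0 0 0 0 0 0 1;0 0 0 0 0 0 1;0 0 0 0 0 0 1'; python3 -c "
from tgt import *
to(206,25,195)"
```

```text
time: 16.05
tool_pos: [515.5, -122.3, 291.5]
tcp_rot: [159.6, 19.6, 144.5]
ft_force: [-9.0, -6.8, 4.7]
finger_gap: 15.3
grip_force: 41.5
time: 16.42
tool_pos: [515.5, -122.3, 291.5]
tcp_rot: [159.6, 19.6, 144.5]
ft_force: [-9.5, -6.9, 5.1]
finger_gap: 16.0
grip_force: 41.5
target [ 515.63 -120.47  288.22] shift [0.02 0.01 0.03] turn [-0.  0.  0.] now in plate [207.98  24.48 198.2 ] F plate [-1.81 -8.31  9.54] j [-24.87  -9.87 116.93  21.23  52.01 -92.98]
```

```bash
python3 -m jog '0 -0.01 -0.01 0 0 0 1;0 0 0 0 0 0 1'|tail -3; python3 -c "
from tgt import *
to(206,25,195)"; python3 -m jog '0.05 0 0 0 0 0 1;0 0 0 0 0 0 1'|tail -3; python3 -c "
from tgt import *
to(206,25,195)"
```

```text
ft_force: [2.1, -2.3, -4.1]
finger_gap: 15.1
grip_force: 40.3
target [ 515.63 -120.47  288.22] shift [0.01 0.01 0.03] turn [-0.  0.  0.] now in plate [207.4   24.13 198.33] F plate [ 1.52 -2.37 -4.27] j [-24.95  -9.94 117.02  21.38  52.07 -93.14]
ft_force: [-0.1, -3.3, -3.6]
finger_gap: 15.0
grip_force: 40.8
target [ 515.63 -120.47  288.22] shift [-0.04  0.01  0.03] turn [-0.  0.  0.] now in plate [202.09  24.19 198.29] F plate [ 0.55 -3.95 -2.81] j [-24.82 -10.61 117.8   21.34  51.97 -93.06]
```

```bash
python3 -m jog '0.07 0 0 0 0 0 1;0.1 0 0 0 0 0 1;0.1 0 0 0 0 0 1;0.05 0 0 0 0 0 1;0 0 0 0 0 0 1'|tail -3; python3 -c "
from tgt import *
to(206,25,195)"; python3 -m jog '0.03 0 0 0 0 0 1;0.03 0 0 0 0 0 1;0 0 0 0 0 0 1'|tail -3; python3 -c "
from tgt import *
to(206,25,195)"
```

```text
ft_force: [-3.5, -1.1, -3.8]
finger_gap: 15.7
grip_force: 41.4
target [ 515.63 -120.47  288.22] shift [-0.36  0.01  0.03] turn [-0.  0.  0.] now in plate [169.74  24.34 198.18] F plate [-3.34 -3.77 -1.69] j [-24.03 -14.91 122.61  21.19  51.27 -92.43]
ft_force: [1.8, -2.6, -5.8]
finger_gap: 15.7
grip_force: 40.9
target [ 515.63 -120.47  288.22] shift [-0.42  0.01  0.03] turn [-0.  0.  0.] now in plate [164.38  24.34 198.25] F plate [ 0.85 -3.28 -5.66] j [-23.88 -15.69 123.45  21.15  51.09 -92.29]
```

```bash
cat > f.py <<'E'
from tgt import *
s=sense();print("t %.2f x %.2f F"%(s["time"],(Rp.T@(s["tool_pos"]-q[:3]))[0]),Rp.T@s["ft_force"])
E
J(){ python3 f.py; }
python3 -m jog '0.02 0 0 0 0 0 1;0 0 0 0 0 0 1'>/dev/null;J
python3 -m jog '0.01 0 0 0 0 0 1;0 0 0 0 0 0 1'>/dev/null;J
python3 -m jog '0.01 0 0 0 0 0 1;0 0 0 0 0 0 1'>/dev/null;J
python3 -m jog '0.01 0 0 0 0 0 1;0 0 0 0 0 0 1'>/dev/null;J
```

```text
t 18.18 x 162.47 F [ 2.19 -2.39 -8.01]
t 18.43 x 161.51 F [ 1.07 -2.09 -9.11]
t 18.68 x 160.51 F [ 1.69 -2.85 -9.08]
t 18.93 x 159.50 F [ 1.76 -2.76 -8.57]
```

```bash
J(){ python3 f.py; }
python3 -m jog '0.01 0 0.008 0 0 0 1;0 0 0 0 0 0 1'>/dev/null;J
python3 -m jog '0.008 0 0 0 0 0 1;0 0 0 0 0 0 1'>/dev/null;J
python3 -m jog '0.008 0 0 0 0 0 1;0 0 0 0 0 0 1'>/dev/null;J
```

```text
t 19.18 x 159.25 F [ 1.78 -4.51 -0.35]
t 19.43 x 158.44 F [ 2.12 -4.88  0.46]
t 19.68 x 157.59 F [ 2.96 -3.49 -0.09]
```

```bash
J(){ python3 f.py; }
python3 -m jog '0.008 0 0 0 0 0 1;0 0 0 0 0 0 1'>/dev/null;J
python3 -m jog '0.005 0 0 0 0 0 1;0 0 0 0 0 0 1'>/dev/null;J
```

```text
t 19.93 x 156.82 F [ 2.12 -5.44 -0.65]
t 20.18 x 156.35 F [ 1.35 -3.92  0.45]
```

```bash
J(){ python3 f.py; }
python3 -m jog '0.005 0 0 0 0 0 1;0 0 0 0 0 0 1'>/dev/null;J
python3 -m jog '0.005 0 0 0 0 0 1;0 0 0 0 0 0 1'>/dev/null;J
```

```text
t 20.43 x 155.84 F [ 2.98 -5.72 -0.13]
t 20.68 x 155.34 F [ 1.39 -4.13 -0.27]
```

```bash
J(){ python3 f.py; }
python3 -m jog '0.005 0 0 0 0 0 1;0 0 0 0 0 0 1'>/dev/null;J
python3 -m jog '0.005 0 0 0 0 0 1;0 0 0 0 0 0 1'>/dev/null;J
```

```text
t 20.93 x 154.87 F [ 1.79 -4.24 -0.76]
t 21.18 x 154.35 F [ 2.64 -4.13  0.12]
```

```bash
J(){ python3 f.py; }
python3 -m jog '0.005 0 0 0 0 0 1;0 0 0 0 0 0 1'>/dev/null;J
```

```text
t 21.43 x 153.86 F [ 2.47 -3.99 -0.62]
```

```bash
python3 - <<'E'
from tgt import *
import cv2
w=snapshot("wrist");np.savez("w4.npz",**w)
cv2.imwrite("pics/w4.png",cv2.resize(w["img"][:,:,::-1],(800,600),interpolation=cv2.INTER_CUBIC))
E
```

```text
(no output)
```

View pics/w4.png

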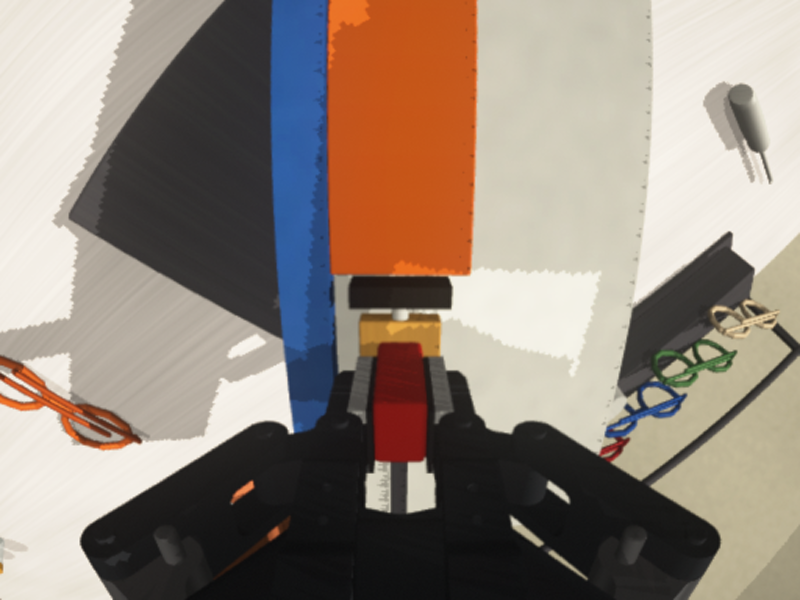

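The pinch is good and the clamp is aligned. The jaw's front edge (row 277) is a millimetre or so from the blank's end (row 275). I'll continue in small steps.

```bash
J(){ python3 f.py; }
python3 -m jog '0.004 0 0 0 0 0 1;0 0 0 0 0 0 1'>/dev/null;J
python3 -m jog '0.004 0 0 0 0 0 1;0 0 0 0 0 0 1'>/dev/null;J
```

```text
t 21.73 x 153.47 F [ 2.64 -4.48 -0.05]
t 21.98 x 153.06 F [ 2.63 -5.42 -0.71]
```

```bash
J(){ python3 f.py; }
python3 -m jog '0.004 0 0 0 0 0 1;0 0 0 0 0 0 1'>/dev/null;J
python3 -m jog '0.003 0 0 0 0 0 1;0 0 0 0 0 0 1'>/dev/null;J
```

```text
t 22.23 x 152.68 F [ 2.52 -3.8  -0.62]
t 22.48 x 152.34 F [ 2.56 -4.99 -0.45]
```

```bash
J(){ python3 f.py; }
python3 -m jog '0.003 0 0 0 0 0 1;0 0 0 0 0 0 1'>/dev/null;J
```

```text
t 22.73 x 152.05 F [ 2.57 -4.09 -0.96]
```

```bash
J(){ python3 f.py; }
python3 -m jog '0.003 0 0 0 0 0 1;0 0 0 0 0 0 1'>/dev/null;J
python3 -m jog '0.003 0 0 0 0 0 1;0 0 0 0 0 0 1'>/dev/null;J
```

```text
t 22.98 x 151.77 F [ 1.58 -4.09 -0.32]
t 23.23 x 151.45 F [ 2.28 -4.84 -0.08]
```

```bash
J(){ python3 f.py; }
python3 -m jog '0.003 0 0 0 0 0 1;0 0 0 0 0 0 1'>/dev/null;J
python3 -m jog '0.003 0 0 0 0 0 1;0 0 0 0 0 0 1'>/dev/null;J
```

```text
t 23.48 x 151.19 F [ 1.76 -4.58 -0.87]
t 23.73 x 151.05 F [ 3.81 -4.57 -3.63]
```

```bash
J(){ python3 f.py; }
python3 -m jog '0.003 0 0 0 0 0 1;0 0 0 0 0 0 1'>/dev/null;J
```

```text
t 23.98 x 150.94 F [ 6.43 -4.29 -4.46]
```

```bash
J(){ python3 f.py; }
python3 -m jog '0.003 0 0 0 0 0 1;0 0 0 0 0 0 1'>/dev/null;J
```

```text
t 24.23 x 150.81 F [ 7.83 -4.69 -6.91]
```

```bash
J(){ python3 f.py; }
python3 -m jog '0.002 0 0 0 0 0 1;0 0 0 0 0 0 1'>/dev/null;J
```

```text
t 24.48 x 150.74 F [ 7.69 -4.94 -7.25]
```

```bash
J(){ python3 f.py; }
python3 -m jog '0.003 0 0 0 0 0 1;0 0 0 0 0 0 1'>/dev/null;J
```

```text
t 24.73 x 150.60 F [  9.66  -4.84 -10.01]
```

```bash
J(){ python3 f.py; }
python3 -m jog '0.002 0 0 0 0 0 1;0 0 0 0 0 0 1'>/dev/null;J
```

```text
t 24.98 x 150.55 F [ 10.41  -3.78 -11.06]
```

```bash
J(){ python3 f.py; }
python3 -m jog '0.003 0 0 0 0 0 1;0 0 0 0 0 0 1'>/dev/null;J;python3 -m jog '0 0 0 0 0 0 1;0 0 0 0 0 0 1'>/dev/null;J
```

```text
t 25.23 x 150.42 F [ 11.67  -4.84 -12.91]
t 25.48 x 150.44 F [ 11.85  -4.76 -13.23]
```

```bash
J(){ python3 f.py; }
python3 -m jog '0.0015 0 0 0 0 0 1;0 0 0 0 0 0 1;0 0 0 0 0 0 1;0 0 0 0 0 0 1;0 0 0 0 0 0 1'>/dev/null;J;python3 -m jog '0 0 0 0 0 0 1;0 0 0 0 0 0 1'>/dev/null;J
```

```text
t 26.10 x 150.37 F [ 12.83  -4.87 -14.21]
t 26.35 x 150.36 F [ 13.08  -4.58 -14.6 ]
```

```bash
J(){ python3 f.py; }
python3 -m jog '-0.005 0 0.005 0 0 0 1;0 0 0 0 0 0 1'>/dev/null;J
```

```text
t 26.60 x 150.68 F [ 6.33 -6.4  -2.22]
```

```bash
J(){ python3 f.py; }
python3 -m jog '-0.004 -0.004 0 0 0 0 1;0 0 0 0 0 0 1'>/dev/null;J
```

```text
t 26.85 x 150.83 F [ 5.05 -3.15 -0.05]
```

```bash
python3 -m jog '0 0 0 0 0 0 0;0 0 0 0 0 0 -0.6;0 0 0 0 0 0 -1;0 0 0 0 0 0 -1'; python3 f.py; python3 -m jog '0 0 -0.2 0 0 0 -1;0 0 -0.4 0 0 0 -1;0 0 -0.4 0 0 0 -1;0 0 -0.2 0 0 0 -1;0 0 0 0 0 0 -1'; python3 - <<'E'
from tgt import *
import cv2
f=lambda n,x,y,w,h,k: cv2.resize(snapshot(n)["img"][y:y+h,x:x+w,::-1],None,fx=k,fy=k,interpolation=cv2.INTER_CUBIC)
a=f("wrist",80,0,300,360,1.4);b=f("scene",185,155,110,110,3.3)
o=np.zeros((max(len(a),len(b)),a.shape[1]+b.shape[1],3),np.uint8);o[:len(a),:a.shape[1]]=a;o[:len(b),a.shape[1]:]=b;cv2.imwrite("pics/fin.png",o);print(o.shape)
E
```

```text
time: 27.35
tool_pos: [470.6, -90.3, 270.8]
tcp_rot: [159.5, 19.5, 144.5]
ft_force: [0.3, 0.5, -0.2]
finger_gap: 84.8
grip_force: 0.0
t 27.35 x 149.11 F [-0.13  0.47 -0.32]
time: 27.98
tool_pos: [415.8, -103.3, 378.7]
tcp_rot: [159.4, 19.8, 144.5]
ft_force: [0.5, -0.0, 0.4]
finger_gap: 85.5
grip_force: 0.0
(504, 783, 3)
```

View pics/fin.png

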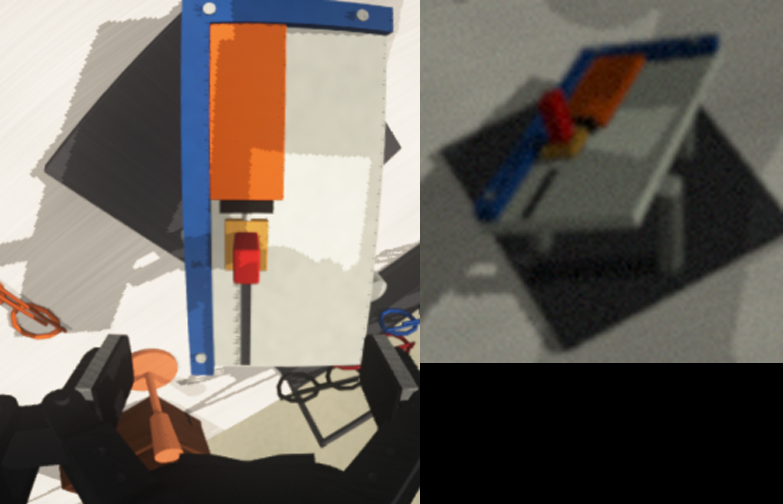

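The blank is flush to both fences (left crop, 210–285, 25–199). The jaw rests against its end at row 200, and the gripper is clear of everything. I'm handing in.

```bash
python3 -c "
from bench import *
print(hand_in())"
```

```text
the job is handed in; nothing more can be done
None
```

I handed the job in at about 28 s. The blank slid home by itself and sits flush to both fences; the clamp was pressed on it with about 10 N (wrist force minus the 3 N drag) for over half a second and let go, and it rests against the blank's end.

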